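Refit the gas knob of a griddle and hold it pressed in at pilot

TASK

Get the bakery's gas griddle ready to light. First turn the thermostat dial back to its blue standby mark so that the main burner stays off; then pick up the loose black gas knob with the red pointer, push it fully home on the bare brass D-shaped valve stem and press it in against its spring, as one does while the pilot catches. Finish while you are still holding the knob pressed fully in, the dial still on the blue mark and everything else on the table left where it stands.

Things in the scene. Friction and masses are not known exactly. Their poses are not given: they have to be found in the camera images.
- griddle: Fixed bright-metal gas griddle, 388 x 372 mm. Origin: centre of its underside, on the table; +x to its back, +y to its left. Grey control ledge along the front (x -195 to -77 mm), level, top 100 mm above the table: dial at (-135, +85) mm, bare stem at (-135, -85) mm. Behind it a dark plate (top 118 mm) with loose rings, to 153 mm, and guards at the back and (from x = -55 mm) the sides, to 172 mm.
- thermostat (a joint): Angle of the thermostat dial, 0 to 5.236 rad, growing clockwise seen from above (hotter). 1.047: pointer on the blue standby mark, along the griddle's +y. Stays where it is left (friction about 0.05 N m); starts at 1.75 to 2.45.
- dial_grip (a point): Centre of the top of the black thermostat dial, on its vertical axis, 144 mm above the table; x points along its white pointer and its grip bar. The bar is 40 mm long (x), 14 mm thick (y) and stands from the hub's top, 22 mm below this point, up to it. Under it a hub 38 mm across and a flange 52 mm across, down to 40 mm below this point.
- standby_mark (a point): Middle of the blue mark, 15 mm long, on the ledge, to the left of the dial, 37.5 mm from the dial's axis.
- gas_stem (a joint): How far the brass valve stem is pressed down, 0 to 0.006 m. A spring pushes it up: 4.8 N at 0, 9.6 N at 0.006. The stem does not turn.
- stem_top (a point): Centre of the top of the upright brass valve stem, 23 mm above the ledge (123 mm above the table) at rest. D section: 12 mm diameter, one flat 3 mm from the axis; x points out of the flat, to the yellow mark, 0.70 rad anticlockwise from the griddle's +x. The top 2 mm are chamfered by 1.5 to 2 mm.
- pilot_mark (a point): Middle of the yellow mark on the ledge, 15 mm long, 37.5 mm from the stem's axis, where the stem's flat looks and the fitted knob's pointer points.
- gas_knob: Black knob, red pointer, 40 mm high, 40 to 85 g, upright on the table, bore down. Origin: centre of its underside; +x along pointer and grip bar. Flange 52 mm across, hub 38 mm up to 18 mm; bar 40 mm long (x), 14 mm thick (y), 18 to 40 mm up. D bore from below: 13.2 mm diameter, 13 mm deep, flat wall 3.6 mm from the axis at +x. It fits only with +x along the x of stem_top, within 0.1 rad.
- knob_pointer (a point): Tip of the red pointer at the top of the gas knob, 20 mm along its +x from the axis, 40 mm above its underside.
- baking_cups_1: Bystander: stack of pink baking cups, 59 mm across and high; it and the loose knob stand one to the left and one to the right of the griddle's front.
- tub_1: Bystander: white tub with a red lid, 74 mm across, 70 mm high.
- tub_2: Bystander: white tub with a teal lid, 72 mm across, 60 mm high.
- tub_3: Bystander: white tub with a white lid, 77 mm across, 80 mm high.
- spice_1: Bystander: spice jar with a green cap, 46 mm across, 106 mm high.
- spice_2: Bystander: spice jar with a red cap, 47 mm across, 97 mm high.
- cutter_ring_1: Bystander: plain metal crumpet ring on the plate, 70 mm across, 35 mm high.
- cutter_ring_2: Bystander: plain metal crumpet ring on the plate, 56 mm across, 35 mm high.
- cutter_ring_3: Bystander: plain metal crumpet ring on the plate, 64 mm across, 30 mm high.
Not all that is in view belongs to the job. What is shaped like the gas_knob but green is not meant.

How it is judged:
On the way, in this order (a step that is already met when the one before it is completed fails the run):
1. the thermostat dial is turned back to the blue standby mark (value of joint thermostat between 0.897 and 1.197 rad), for 0.2 s.
2. the gas knob is fully home on the D-shaped stem (z of gas_knob in the frame of stem_top below -0.0115 m and horizontal distance between gas_knob and stem_top below 0.003 m and x of knob_pointer in the frame of stem_top above 0.015 m), for 0.2 s.
At the end, for the whole second after the job is handed in: Dial within 0.15 rad of the blue mark; gas knob upright (0.12 rad), on the stem to within 1.5 mm of fully home, within 3 mm of its axis and 0.25 rad of its flat; the fingers still push the knob (over 3 N) and the stem is pressed in more than 4.5 of its 6 mm (all of step 1 and all of step 2 and angle between the x axis of gas_knob and the x axis of stem_top, either way round below 0.25 rad and angle between gas_knob's own z axis and vertical below 0.12 rad and value of joint gas_stem above 0.0045 m and contact force between the fingers and gas_knob above 3 N); the arm keeps its last pose, push and grip.
It fails at once if a bystander is pushed more than 30 mm from its place (distance of any of baking_cups_1, tub_1, tub_2, tub_3, spice_1, spice_2, cutter_ring_1, cutter_ring_2, cutter_ring_3 from where it was at the start of the episode above 0.03 m).
It also fails if it takes over 54 s, if anything falls off the work surface, if the arm or the gripper's body presses on something with over 40 N, if the wrist force passes 120 N, or if a joint passes its speed limit or range.

ROBOT

A 6-joint arm with a two-finger parallel gripper is mounted at the origin on a cart in front of the work surface, level with it; the furniture and walls round the work are solid. World frame = base frame: x ahead of the robot, y to its left, z up, the work surface at z = 0. Lengths are in m, angles in rad, forces in N, time in s.
With the tool pointing down it reaches from about 0.3 to 0.825 m from the base axis. Payload 5.4 kg.
Tool frame: the origin (TCP) lies midway between the tips of the shut fingers; the grasp point (between the pads) lies 19 mm behind it; z points along the fingers, y is the line along which they close (so a half turn about z gives the same grasp; the last joint's range is limited). The gripper opens to 92 mm and grips with 3 to 60 N. Pads are 20 mm wide; open, the fingers measure 128 mm over their backs; the gripper's body (75 mm by 189 mm) begins 69 mm behind the grasp point.
Start: joints at [0.94, 0.158, 1.597, -0, 1.386, -0.21], TCP at [0.235, 0.525, 0.215] pointing down, gripper open.
Joint ranges: [-2.91, 2.91], [-0.94, 2.29], [0.18, 2.7], [-1.29, 4.43], [0.17, 2.64], [-3, 3]. Speed limits (rad/s): [2.57, 2.57, 3.14, 3.14, 3.14, 3.14].

INTERFACE

Orientations are given as a 3x3 rotation matrix whose columns are the frame's x, y, z axes.
In Python, from cell import env gives the robot as it stands.
- The arm moves only by the shell command python3 -m pendant 'ROWS' [FORCE]. ROWS is JSON, a list of rows, each an object of numbers: "dx", "dy", "dz": the shift along the tool's x, y, z in m; "ax", "ay", "az": the turn, a rotation vector about the tool's x, y, z in rad; "gripper": the gripper command: -1 is fully open, 1 is shut, values between are in proportion. A call has 1 to 8 rows; each row shifts and turns the commanded pose from where the row before left it, along the tool's axes as they then stand; what a row does not reach is not made up. A row lasts 1/12 s, in which the tool goes at most 41.7 mm and 7.16 degrees, less where a joint would pass 70% of its speed; a pose out of reach is approached as far as the arm can. A call is refused whole if a number of a shift passes 0.0417 or a number of a turn 0.125, either way. A call with a gripper value outside its range is refused whole. The fingers move at their own pace and stop on an object; FORCE is the grip in N (left out, the last holds). Time passes only in rows, so rows that do not move let the fingers close. It gives the time, the measured TCP pose, the force, the opening and the grip force at its end, in the units of the state.
- env.state(): the state, without advancing time (a new reading comes with each control period).
- env.snapshot(name): name is "scene" or "top" or "wrist"; returns the picture (384x512x3 uint8, red, green, blue); there is no depth.
- env.get_calibration(name): a dict with "fx", "fy", "cx", "cy" (pixels), "world_from_camera" (4x4, takes a point from camera to world coordinates); the wrist camera has in their place "hand_eye" (4x4, takes a point from camera to tool coordinates, whose origin is the TCP and whose axes are the flange's). Camera axes: x right, y down, z forward; pixel columns grow to the right and rows downward; lengths in m; the calibration is good to about 2 mm. A picture is of the moment at which its call begins: read the wrist's pose just before it. get_calibration takes no time and is no camera call.
- env.finish_job(): hands the job in; it is judged then, once.
The state is a dict: "time": time; "qpos": joint angles; "qd": joint speeds; "effort": joint torques, N m; "ee_pos": TCP position; "eef_rot": TCP orientation; "force": force on the tool from outside, world axes, zero at the start; "torque": the same for the moment, N m; "width": finger opening in m; "finger_force": force on a finger pad.
Only numpy, scipy, OpenCV 4.12 (cv2) and the standard library are available. Lean on these libraries where they do the work, as an engineer would, in place of code of your own. Each camera call takes 0.05 s, during which the arm holds its last target. There are 200 camera calls.

## Working session

There is one attempt and no reset: what is moved stays moved. The work goes in short steps, Python scripts to look and compute and a shell command to move; the robot and the scene stay as the last step left them, time stands still between calls to the robot, and variables do not carry over. Pictures are saved under pics/ and viewed, at most 10 in all, crops included, and the job is handed in when it is done.

```bash
ls; mkdir -p pics
python3 - <<'E'
from cell import env
import cv2,numpy as np
s=env.state();print(s)
for n in("scene","top"):
    im=env.snapshot(n);cv2.imwrite(f"pics/{n}1.png",im[...,::-1])
    c=env.get_calibration(n);print(n,c)
print(env.get_calibration("wrist"))
E
```

```text
pics
{'time': 0.0, 'qpos': array([ 9.39879199e-01,  1.59062210e-01,  1.59823288e+00, -1.28763970e-05,
        1.38620637e+00, -2.10127640e-01]), 'qd': array([-2.08129791e-03, -1.61718326e-04,  5.88988426e-04,  7.02069160e-05,
       -1.92943824e-03,  2.11464556e-04]), 'effort': array([ 2.33284802e-03, -3.85576093e+01, -3.22109306e+01,  7.02898856e-02,
        3.76448978e-02, -1.53238720e-04]), 'ee_pos': array([0.23453176, 0.52430039, 0.21361122]), 'eef_rot': array([[-9.12767489e-01,  4.08477987e-01, -1.11575311e-03],
       [ 4.08479328e-01,  9.12766257e-01, -1.54879802e-03],
       [ 3.85771893e-04, -1.86945456e-03, -9.99998178e-01]]), 'force': array([-0.46996036,  0.20595905,  0.07697747]), 'torque': array([ 0.01713395, -0.00118911,  0.02052597]), 'finger_force': 0.0, 'width': 0.09204295909438179}
scene {'fx': 353.85676760253995, 'fy': 353.85676760253995, 'cx': 257.29654517033384, 'cy': 188.64765587697997, 'world_from_camera': array([[ 0.59033017, -0.46834279,  0.65739282, -0.23338271],
       [-0.80679968, -0.31797991,  0.49795888, -0.65779755],
       [-0.02417774, -0.82434447, -
[... 215 characters left out ...]
: array([[-0.00623048, -0.98601453,  0.16654286,  0.31260997],
       [-0.99984509,  0.00340095, -0.01726956, -0.03199352],
       [ 0.01646163, -0.16662466, -0.98588297,  1.83147161],
       [ 0.        ,  0.        ,  0.        ,  1.        ]])}
{'fx': 298.1690482624537, 'fy': 298.1690482624537, 'cx': 253.8124186036572, 'cy': 189.46025489982, 'hand_eye': array([[-2.15926505e-04, -9.56280289e-01, -2.92451640e-01,
         8.31118634e-02],
       [ 9.99999974e-01, -1.86702606e-04, -1.27838153e-04,
         2.32746644e-04],
       [ 6.76476230e-05, -2.92451660e-01,  9.56280305e-01,
        -1.70149415e-01],
       [ 0.00000000e+00,  0.00000000e+00,  0.00000000e+00,
         1.00000000e+00]])}
```

View pics/top1.png

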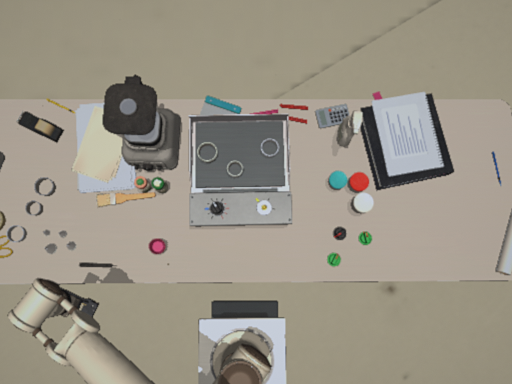

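View pics/scene1.png

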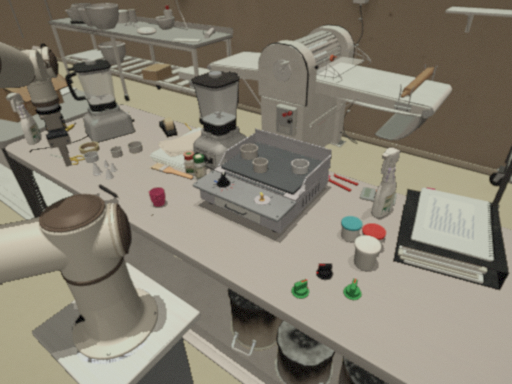

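The top view shows the dial at about (217,208), the stem at (264,208), and the cups at (158,246). There are three knob-shaped candidates: black with a red pointer at (340,233), and green at (365,238) and (335,259). The black one fits the description. Next I'll enlarge it to confirm.

```bash
cat > h.py <<'E'
from cell import env
import numpy as np,cv2
def cam(n,s=None):
    c=env.get_calibration(n)
    if n=="wrist":
        T=np.eye(4);T[:3,:3]=s["eef_rot"];T[:3,3]=s["ee_pos"];return c,T@c["hand_eye"]
    return c,c["world_from_camera"]
def p2w(n,u,v,z,s=None):
    c,T=cam(n,s)
    d=T[:3,:3]@[(u-c["cx"])/c["fx"],(v-c["cy"])/c["fy"],1];o=T[:3,3]
    return o+d*(z-o[2])/d[2]
def w2p(n,p,s=None):
    c,T=cam(n,s);q=T[:3,:3].T@(np.asarray(p)-T[:3,3])
    return c["fx"]*q[0]/q[2]+c["cx"],c["fy"]*q[1]/q[2]+c["cy"]
E
python3 - <<'E'
from h import *
for n,u,v,z in[("dial",217,208,.144),("stem",264,208,.123),("knob",340,233,.03),("g1",365,238,.03),("g2",335,259,.03),("cups",158,246,.05),("sp1",160,184,.1),("white",363,203,.08),("ledgeFL",190,223,.1),("ledgeFR",292,223,.1)]:
    print(n,p2w("top",u,v,z).round(3))
im=cv2.imread("pics/top1.png")
a=cv2.resize(im[185:230,185:295],None,fx=7,fy=7,interpolation=cv2.INTER_CUBIC)
b=cv2.resize(im[222:262,310:385],None,fx=7,fy=7,interpolation=cv2.INTER_CUBIC)
b=cv2.copyMakeBorder(b,0,0,0,a.shape[1]-b.shape[1],0)
cv2.imwrite("pics/crop1.png",np.vstack([a,b])[:600])
E
```

```text
dial [0.54  0.083 0.144]
stem [ 0.543 -0.084  0.123]
knob [ 0.46 -0.37  0.03]
g1 [ 0.44  -0.463  0.03 ]
g2 [ 0.363 -0.348  0.03 ]
cups [0.414 0.304 0.05 ]
sp1 [0.635 0.294 0.1  ]
white [ 0.566 -0.45   0.08 ]
ledgeFL [0.492 0.182 0.1  ]
ledgeFR [ 0.491 -0.185  0.1  ]
```

View pics/crop1.png

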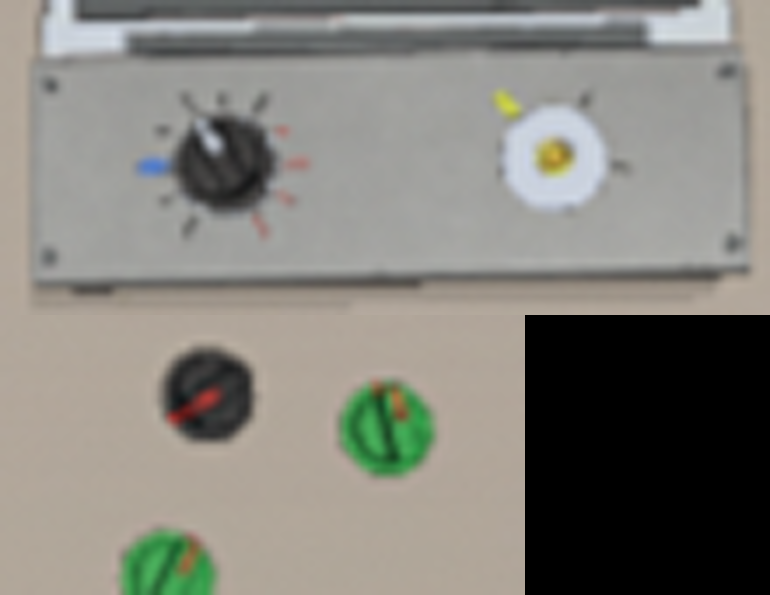

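The black knob with the red pointer at (340,233) is confirmed. Its bar points left and down, at a world yaw of about 2.1. The dial pointer is up-left, which puts the thermostat at about 2.1. The griddle is nearly square to the world frame. I'll go above the dial first.

```bash
python3 -m pendant '[{"dx":-0.0327,"dy":-0.0199},{"dx":-0.0327,"dy":-0.0199},{"dx":-0.0327,"dy":-0.0199},{"dx":-0.0327,"dy":-0.0199},{"dx":-0.0327,"dy":-0.0199},{"dx":-0.0327,"dy":-0.0199},{"dx":-0.0327,"dy":-0.0199}]'
python3 -m pendant '[{"dx":-0.0327,"dy":-0.0199},{"dx":-0.0327,"dy":-0.0199},{"dx":-0.0327,"dy":-0.0199},{"dx":-0.0327,"dy":-0.0199},{"dx":-0.0327,"dy":-0.0199},{"dx":-0.0327,"dy":-0.0199},{"dx":-0.0327,"dy":-0.0199}]'
python3 -m pendant '[{"az":0.124},{"az":0.124},{"az":0.124},{"az":0.124},{"az":0.124},{"az":0.124},{"az":0.124},{"az":0.124}]'
python3 -m pendant '[{"az":0.124},{"az":0.124},{"az":0.124},{"az":0.124},{"az":0.124},{"az":0.124},{"az":0.124},{"az":0.124}]'
python3 -m pendant '[{"az":0.124},{"az":0.124},{"az":0.03,"dz":-0.02},{"gripper":0}]'
python3 - <<'E'
from h import *
s=env.state();print(s["ee_pos"],s["eef_rot"],s["width"],s["time"])
im=env.snapshot("wrist");cv2.imwrite("pics/w1.png",im[...,::-1])
np.savez("w1.npz",**s)
print(w2p("wrist",[.54,.083,.144],s),w2p("wrist",[.543,-.084,.123],s))
E
```

```text
[0.23457323 0.52436447 0.21370649] [[-9.12749050e-01  4.08519498e-01 -9.95762064e-04]
 [ 4.08520568e-01  9.12748061e-01 -1.38663732e-03]
 [ 3.42411511e-04 -1.67244118e-03 -9.99998543e-01]] 0.09178401017627566 0.1
(np.float64(40.27619755217492), np.float64(533.7498141490656)) (np.float64(-44.26560101916613), np.float64(543.6512929335341))$[0]: bad value
$[0]: bad value
$[0]: bad value
$[0]: bad value
$[0]: bad value
```

View pics/w1.png

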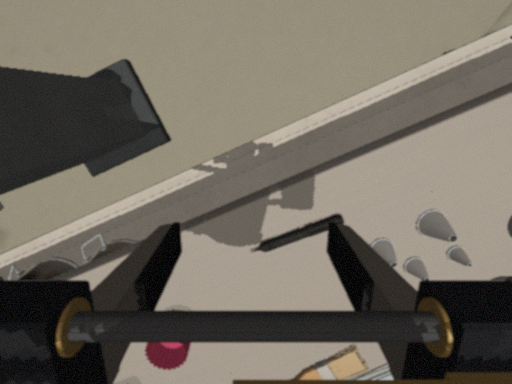

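The arm didn't move: every call was refused, and the wrist picture still shows the start area. The rows probably need all seven keys, so I'll test one.

```bash
python3 -m pendant '[{"dx":-0.0327,"dy":-0.0199,"dz":0,"ax":0,"ay":0,"az":0,"gripper":-1}]'
```

```text
time: 0.23
ee_pos: [0.254, 0.4958, 0.214]
eef_rot: [[-0.915, 0.404, -0.002], [0.404, 0.915, 0.002], [0.002, 0.001, -1.0]]
force: [0.9, 1.1, -0.3]
width: 0.0921
finger_force: 0.0
```

```bash
python3 -m pendant '[{"dx":-0.0327,"dy":-0.0199,"dz":0,"ax":0,"ay":0,"az":0,"gripper":-1},{"dx":-0.0327,"dy":-0.0199,"dz":0,"ax":0,"ay":0,"az":0,"gripper":-1},{"dx":-0.0327,"dy":-0.0199,"dz":0,"ax":0,"ay":0,"az":0,"gripper":-1},{"dx":-0.0327,"dy":-0.0199,"dz":0,"ax":0,"ay":0,"az":0,"gripper":-1},{"dx":-0.0327,"dy":-0.0199,"dz":0,"ax":0,"ay":0,"az":0,"gripper":-1},{"dx":-0.0327,"dy":-0.0199,"dz":0,"ax":0,"ay":0,"az":0,"gripper":-1},{"dx":-0.0327,"dy":-0.0199,"dz":0,"ax":0,"ay":0,"az":0,"gripper":-1}]'
python3 -m pendant '[{"dx":-0.0327,"dy":-0.0199,"dz":0,"ax":0,"ay":0,"az":0,"gripper":-1},{"dx":-0.0327,"dy":-0.0199,"dz":0,"ax":0,"ay":0,"az":0,"gripper":-1},{"dx":-0.0327,"dy":-0.0199,"dz":0,"ax":0,"ay":0,"az":0,"gripper":-1},{"dx":-0.0327,"dy":-0.0199,"dz":0,"ax":0,"ay":0,"az":0,"gripper":-1},{"dx":-0.0327,"dy":-0.0199,"dz":0,"ax":0,"ay":0,"az":0,"gripper":-1},{"dx":-0.0327,"dy":-0.0199,"dz":0,"ax":0,"ay":0,"az":0,"gripper":-1}]'
python3 -m pendant '[{"dx":0,"dy":0,"dz":0,"ax":0,"ay":0,"az":0.124,"gripper":0},{"dx":0,"dy":0,"dz":0,"ax":0,"ay":0,"az":0.124,"gripper":0},{"dx":0,"dy":0,"dz":0,"ax":0,"ay":0,"az":0.124,"gripper":0},{"dx":0,"dy":0,"dz":0,"ax":0,"ay":0,"az":0.124,"gripper":0},{"dx":0,"dy":0,"dz":0,"ax":0,"ay":0,"az":0.124,"gripper":0},{"dx":0,"dy":0,"dz":0,"ax":0,"ay":0,"az":0.124,"gripper":0},{"dx":0,"dy":0,"dz":0,"ax":0,"ay":0,"az":0.124,"gripper":0},{"dx":0,"dy":0,"dz":0,"ax":0,"ay":0,"az":0.124,"gripper":0}]'
python3 -m pendant '[{"dx":0,"dy":0,"dz":0,"ax":0,"ay":0,"az":0.124,"gripper":0},{"dx":0,"dy":0,"dz":0,"ax":0,"ay":0,"az":0.124,"gripper":0},{"dx":0,"dy":0,"dz":0,"ax":0,"ay":0,"az":0.124,"gripper":0},{"dx":0,"dy":0,"dz":0,"ax":0,"ay":0,"az":0.124,"gripper":0},{"dx":0,"dy":0,"dz":0,"ax":0,"ay":0,"az":0.124,"gripper":0},{"dx":0,"dy":0,"dz":0,"ax":0,"ay":0,"az":0.124,"gripper":0},{"dx":0,"dy":0,"dz":0,"ax":0,"ay":0,"az":0.124,"gripper":0},{"dx":0,"dy":0,"dz":0,"ax":0,"ay":0,"az":0.124,"gripper":0}]'
python3 -m pendant '[{"dx":0,"dy":0,"dz":-0.03,"ax":0,"ay":0,"az":0.124,"gripper":0},{"dx":0,"dy":0,"dz":0,"ax":0,"ay":0,"az":0.124,"gripper":0},{"dx":0,"dy":0,"dz":0,"ax":0,"ay":0,"az":0.03,"gripper":0},{"dx":0,"dy":0,"dz":0,"ax":0,"ay":0,"az":0,"gripper":0}]'
python3 - <<'E'
from h import *
s=env.state();print(s["ee_pos"],s["eef_rot"],s["width"],s["time"])
im=env.snapshot("wrist");cv2.imwrite("pics/w2.png",im[...,::-1])
np.savez("w2.npz",**s)
print(w2p("wrist",[.54,.083,.144],s),w2p("wrist",[.543,-.084,.123],s))
E
```

```text
time: 0.82
ee_pos: [0.4091, 0.2709, 0.2145]
eef_rot: [[-0.913, 0.408, -0.0], [0.408, 0.913, 0.0], [0.0, -0.0, -1.0]]
force: [0.5, 0.3, 0.4]
width: 0.092
finger_force: 0.0
time: 1.32
ee_pos: [0.5395, 0.0817, 0.2144]
eef_rot: [[-0.913, 0.409, -0.0], [0.409, 0.913, 0.0], [0.0, -0.0, -1.0]]
force: [0.0, 1.0, 0.5]
width: 0.0919
finger_force: 0.0
time: 1.98
ee_pos: [0.5387, 0.0835, 0.2142]
eef_rot: [[-0.151, 0.988, -0.001], [0.988, 0.151, 0.0], [0.0, -0.001, -1.0]]
force: [0.4, -0.2, 1.5]
width: 0.046
finger_force: 0.0
time: 2.65
ee_pos: [0.5387, 0.0835, 0.2142]
eef_rot: [[0.745, 0.667, -0.001], [0.667, -0.745, 0.0], [-0.001, -0.001, -1.0]]
force: [0.5, 0.6, -0.4]
width: 0.0459
finger_force: 0.0
time: 2.98
ee_pos: [0.539, 0.0835, 0.2448]
eef_rot: [[0.897, 0.442, 0.0], [0.442, -0.897, -0.0], [0.0, 0.0, -1.0]]
force: [0.1, -1.3, -0.8]
width: 0.0459
finger_force: 0.0
[0.53900766 0.08350159 0.24479634] [[ 8.96883073e-01  4.42267632e-01  3.08083921e-04]
 [ 4.42267666e-01 -8.96883108e-01 -4.84008937e-05]
 [ 2.54909116e-04  1.79665499e-04 -9.99999951e-01]] 0.04586773393833253 2.9833
(np.float64(254.9754602974371), np.float64(189.04616009702062)) (np.float64(393.8314812286019), np.float64(246.00761317977734))
```

View pics/w2.png

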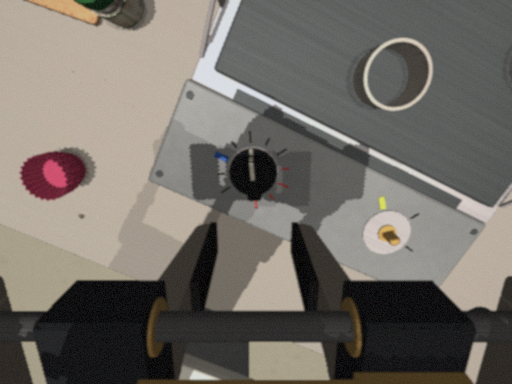

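The dial is at about (253,175) and the stem at about (388,236), with the blue mark at (221,157) and the yellow mark at (382,203). Next an enlarged crop for exact pixels.

Run:
```python
from h import *
im=cv2.imread("pics/w2.png")
a=cv2.resize(im[130:220,205:305],None,fx=4,fy=6,interpolation=cv2.INTER_CUBIC)
a=cv2.resize(im[130:220,205:300],(532,504),interpolation=cv2.INTER_CUBIC)[:, :400]
b=cv2.resize(im[190:275,345:415],(400,486),interpolation=cv2.INTER_CUBIC)
b=cv2.copyMakeBorder(b,0,18,0,0,0)
cv2.imwrite("pics/crop2.png",np.hstack([a,b]))
```

```text
(no output)
```

View pics/crop2.png

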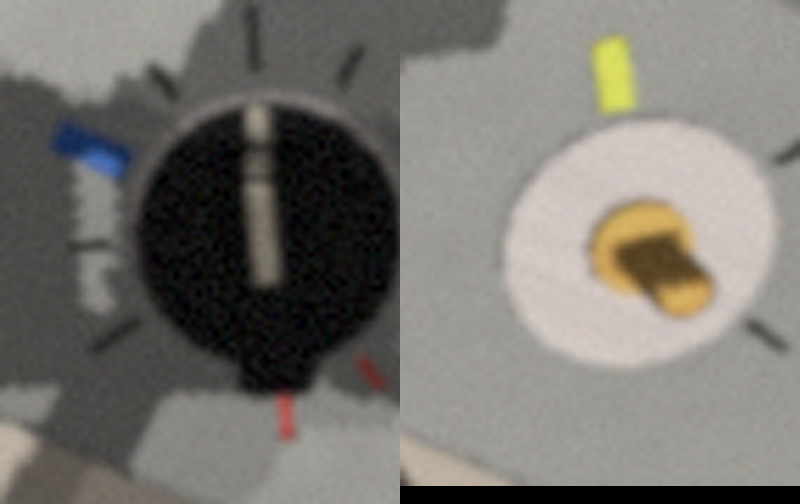

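Run:
```python
from h import *
s=dict(np.load("w2.npz"))
L=lambda x,y,z:p2w("wrist",205+x/5.6,130+y/5.6,z,s)
R=lambda x,y,z:p2w("wrist",345+(x-400)/5.714,190+y/5.714,z,s)
d=L(266,283,.144);t=L(258,178,.144);e=L(278,385,.144);b=L(92,152,.1)
st=R(680,283,.123);yb=R(613,75,.1);disc=R(640,243,.102);fl=L(267,230,.108)
for n,p in zip("dial tip end blue stem yellow disc flange".split(),(d,t,e,b,st,yb,disc,fl)):print(n,p.round(4))
a=lambda v:np.arctan2(v[1],v[0])
print("sep",np.linalg.norm((d-st)[:2]),"gyaw",a(d-st)-np.pi/2,"bar",np.linalg.norm(t-e),a(t-e),"blue",np.linalg.norm((b-d)[:2]),a(b-d),"yel",np.linalg.norm((yb-st)[:2]),a(yb-st))
```

```text
dial [0.5465 0.0888 0.144 ]
tip [0.562  0.0979 0.144 ]
end [0.5311 0.079  0.144 ]
blue [0.5442 0.1249 0.1   ]
stem [ 0.5496 -0.0798  0.123 ]
yellow [ 0.5763 -0.0583  0.1   ]
disc [ 0.5488 -0.082   0.102 ]
flange [0.547 0.089 0.108]
sep 0.1686060987406968 gyaw 0.018363049932022424 bar 0.03622376401361162 0.5499665731993133 blue 0.03616086643724304 1.6348768615487292 yel 0.03428154727826119 0.6756747425321614
```

```bash
python3 -m pendant '[{"dx":0.009,"dy":-0.001,"dz":0,"ax":0,"ay":0,"az":-0.09,"gripper":0},{"dx":0,"dy":0,"dz":0.035,"ax":0,"ay":0,"az":0,"gripper":0},{"dx":0,"dy":0,"dz":0.035,"ax":0,"ay":0,"az":0,"gripper":0},{"dx":0,"dy":0,"dz":0.025,"ax":0,"ay":0,"az":0,"gripper":0},{"dx":0,"dy":0,"dz":0.022,"ax":0,"ay":0,"az":0,"gripper":0},{"dx":0,"dy":0,"dz":0,"ax":0,"ay":0,"az":0,"gripper":0}]' 10
python3 -m pendant '[{"dx":0,"dy":0,"dz":0,"ax":0,"ay":0,"az":0,"gripper":1},{"dx":0,"dy":0,"dz":0,"ax":0,"ay":0,"az":0,"gripper":1},{"dx":0,"dy":0,"dz":0,"ax":0,"ay":0,"az":0,"gripper":1},{"dx":0,"dy":0,"dz":0,"ax":0,"ay":0,"az":0,"gripper":1},{"dx":0,"dy":0,"dz":0,"ax":0,"ay":0,"az":0,"gripper":1}]' 10
```

```text
time: 3.53
ee_pos: [0.5422, 0.0886, 0.1217]
eef_rot: [[0.853, 0.523, -0.011], [0.523, -0.853, 0.001], [-0.009, -0.006, -1.0]]
force: [-0.5, 0.3, -0.9]
width: 0.0461
finger_force: 0.0
time: 3.95
ee_pos: [0.5474, 0.0885, 0.1291]
eef_rot: [[0.853, 0.522, 0.002], [0.522, -0.853, 0.0], [0.002, 0.001, -1.0]]
force: [-4.2, 6.6, 6.2]
width: 0.0149
finger_force: 4.2
```

Gripped, width 15 mm. Turning about 1.04 rad anticlockwise.

```bash
python3 -m pendant '[{"dx":0,"dy":-0.001,"dz":0,"ax":0,"ay":0,"az":0,"gripper":1},{"dx":0,"dy":0,"dz":0,"ax":0,"ay":0,"az":-0.1,"gripper":1},{"dx":0,"dy":0,"dz":0,"ax":0,"ay":0,"az":-0.1,"gripper":1},{"dx":0,"dy":0,"dz":0,"ax":0,"ay":0,"az":-0.1,"gripper":1},{"dx":0,"dy":0,"dz":0,"ax":0,"ay":0,"az":-0.1,"gripper":1},{"dx":0,"dy":0,"dz":0,"ax":0,"ay":0,"az":-0.1,"gripper":1}]' 20
python3 -m pendant '[{"dx":0,"dy":0,"dz":0,"ax":0,"ay":0,"az":-0.1,"gripper":1},{"dx":0,"dy":0,"dz":0,"ax":0,"ay":0,"az":-0.1,"gripper":1},{"dx":0,"dy":0,"dz":0,"ax":0,"ay":0,"az":-0.1,"gripper":1},{"dx":0,"dy":0,"dz":0,"ax":0,"ay":0,"az":-0.1,"gripper":1},{"dx":0,"dy":0,"dz":0,"ax":0,"ay":0,"az":-0.1,"gripper":1},{"dx":0,"dy":0,"dz":0,"ax":0,"ay":0,"az":-0.04,"gripper":1},{"dx":0,"dy":0,"dz":0,"ax":0,"ay":0,"az":0,"gripper":1},{"dx":0,"dy":0,"dz":0,"ax":0,"ay":0,"az":0,"gripper":1}]' 20
```

```text
time: 4.45
ee_pos: [0.5465, 0.0896, 0.1291]
eef_rot: [[0.494, 0.869, 0.001], [0.869, -0.494, 0.001], [0.001, 0.001, -1.0]]
force: [-2.4, 2.0, 5.9]
width: 0.0137
finger_force: 20.0
time: 5.12
ee_pos: [0.5457, 0.0899, 0.1291]
eef_rot: [[-0.019, 1.0, -0.001], [1.0, 0.019, 0.001], [0.001, -0.001, -1.0]]
force: [-6.9, 1.8, 9.2]
width: 0.0138
finger_force: 20.0
```

The tool's x axis is now on the blue direction. I'll open slightly, lift, check from above, and then go to the knob.

```bash
python3 -m pendant '[{"dx":0,"dy":0,"dz":0,"ax":0,"ay":0,"az":0,"gripper":0.4},{"dx":0,"dy":0,"dz":0,"ax":0,"ay":0,"az":0,"gripper":0.4},{"dx":0,"dy":0,"dz":0,"ax":0,"ay":0,"az":0,"gripper":0.4},{"dx":0,"dy":0,"dz":-0.03,"ax":0,"ay":0,"az":0,"gripper":0.4},{"dx":0,"dy":0,"dz":-0.04,"ax":0,"ay":0,"az":0,"gripper":0.4},{"dx":0,"dy":0,"dz":-0.04,"ax":0,"ay":0,"az":0,"gripper":0.4},{"dx":0,"dy":0,"dz":0,"ax":0,"ay":0,"az":0,"gripper":0.4}]'
python3 - <<'E'
from h import *
s=env.state();im=env.snapshot("wrist");cv2.imwrite("pics/w3.png",im[...,::-1]);np.savez("w3.npz",**s);print(s["ee_pos"])
E
python3 -m pendant '[{"dx":-0.0378,"dy":-0.0073,"dz":0,"ax":0,"ay":0,"az":0,"gripper":0},{"dx":-0.0378,"dy":-0.0073,"dz":0,"ax":0,"ay":0,"az":0,"gripper":0},{"dx":-0.0378,"dy":-0.0073,"dz":0,"ax":0,"ay":0,"az":0,"gripper":0},{"dx":-0.0378,"dy":-0.0073,"dz":0,"ax":0,"ay":0,"az":0,"gripper":0},{"dx":-0.0378,"dy":-0.0073,"dz":0,"ax":0,"ay":0,"az":0,"gripper":0},{"dx":-0.0378,"dy":-0.0073,"dz":0,"ax":0,"ay":0,"az":0,"gripper":0}]'
python3 -m pendant '[{"dx":-0.0378,"dy":-0.0073,"dz":0,"ax":0,"ay":0,"az":0,"gripper":0},{"dx":-0.0378,"dy":-0.0073,"dz":0,"ax":0,"ay":0,"az":0,"gripper":0},{"dx":-0.0378,"dy":-0.0073,"dz":0,"ax":0,"ay":0,"az":0,"gripper":0},{"dx":-0.0378,"dy":-0.0073,"dz":0,"ax":0,"ay":0,"az":0,"gripper":0},{"dx":-0.0378,"dy":-0.0073,"dz":0,"ax":0,"ay":0,"az":0,"gripper":0},{"dx":-0.0378,"dy":-0.0073,"dz":0,"ax":0,"ay":0,"az":0,"gripper":0}]'
python3 -m pendant '[{"dx":0,"dy":0,"dz":0.03,"ax":0,"ay":0,"az":-0.125,"gripper":0},{"dx":0,"dy":0,"dz":0.03,"ax":0,"ay":0,"az":-0.125,"gripper":0},{"dx":0,"dy":0,"dz":0.03,"ax":0,"ay":0,"az":-0.125,"gripper":0},{"dx":0,"dy":0,"dz":0,"ax":0,"ay":0,"az":-0.125,"gripper":0},{"dx":0,"dy":0,"dz":0,"ax":0,"ay":0,"az":0,"gripper":0}]'
python3 - <<'E'
from h import *
s=env.state();im=env.snapshot("wrist")[...,::-1];cv2.imwrite("pics/w4.png",im);np.savez("w4.npz",**s)
print(s["ee_pos"],w2p("wrist",[.467,-.365,.04],s))
a=cv2.imread("pics/w3.png")[130:230,200:310]
u,v=map(int,w2p("wrist",[.467,-.365,.03],s));print(u,v)
v0=min(max(v-55,0),274);u0=min(max(u-60,0),392);b=im[v0:v0+110,u0:u0+120];print(u0,v0)
A=cv2.resize(a,None,fx=3.4,fy=3.4,interpolation=cv2.INTER_CUBIC);B=cv2.resize(b,None,fx=3.5,fy=3.5,interpolation=cv2.INTER_CUBIC)
A=cv2.copyMakeBorder(A,0,B.shape[0]-A.shape[0],0,0,0);cv2.imwrite("pics/c4.png",np.hstack([A,B]));print(A.shape,B.shape)
E
```

```text
time: 5.7
ee_pos: [0.5506, 0.089, 0.2469]
eef_rot: [[-0.018, 1.0, 0.015], [1.0, 0.018, -0.001], [-0.001, 0.015, -1.0]]
force: [0.1, -0.1, 0.6]
width: 0.0279
finger_force: 0.0
[0.55059493 0.08901072 0.24685083]
time: 6.25
ee_pos: [0.505, -0.1397, 0.2359]
eef_rot: [[-0.018, 1.0, -0.002], [1.0, 0.018, 0.001], [0.001, -0.002, -1.0]]
force: [0.2, -0.9, -0.3]
width: 0.0456
finger_force: 0.0
time: 6.75
ee_pos: [0.4654, -0.3672, 0.2357]
eef_rot: [[-0.018, 1.0, -0.002], [1.0, 0.018, 0.002], [0.002, -0.002, -1.0]]
force: [0.3, -0.6, 0.1]
width: 0.0456
finger_force: 0.0
time: 7.17
ee_pos: [0.4646, -0.3639, 0.1431]
eef_rot: [[-0.497, 0.867, -0.005], [0.867, 0.497, 0.006], [0.008, -0.001, -1.0]]
force: [0.6, -0.7, 0.5]
width: 0.0458
finger_force: 0.0
[ 0.46463341 -0.36394131  0.14314756] (np.float64(255.4637163367272), np.float64(191.96526726730673))
255 189
195 134
(385, 374, 3) (385, 420, 3)
```

View pics/c4.png

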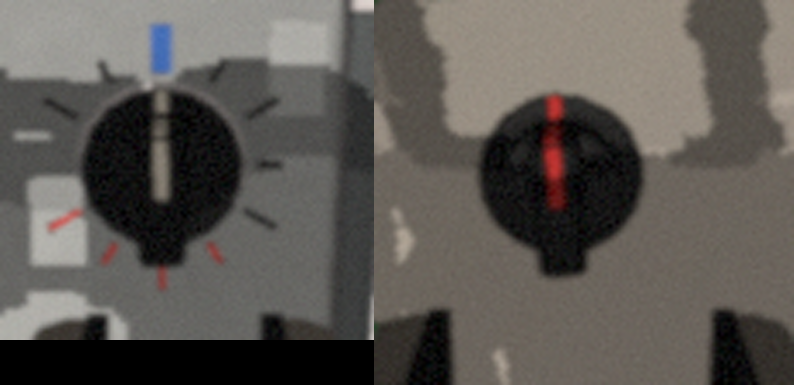

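The dial pointer is lined up on the blue mark. The knob's top centre is at wrist pixel about (247,194), with its bar nearly in line with the tool's x axis.

Run:
```python
from h import *
s=dict(np.load("w4.npz"));s2=env.state()
P=lambda x,y,z:p2w("wrist",195+(x-374)/3.5,134+y/3.5,z,s)
c=P(556,209,.04);e=P(563,270,.04);t=P(553,145,.04);f=P(562,172,.008)
a=lambda v:np.arctan2(v[1],v[0])
print(c,f,np.linalg.norm(t-e),a(t-e),a(c-e))
print(s2["ee_pos"],a(s2["eef_rot"][:,0]))
print("tool delta",s2["eef_rot"].T@(c-s2["ee_pos"]),s2["eef_rot"].T@(f-s2["ee_pos"]))
```

```text
[ 0.46081167 -0.37058191  0.04      ] [ 0.46087294 -0.36851921  0.008     ] 0.03609255652328291 2.161559191923586 2.19390629839819
[ 0.46575304 -0.36500904  0.14544674] 2.0860599622086435
tool delta [-0.00278118 -0.00697227  0.1054426 ] [-0.00112781 -0.00588018  0.13744779]
```

```bash
python3 -m pendant '[{"dx":-0.002,"dy":-0.0065,"dz":0,"ax":0,"ay":0,"az":-0.08,"gripper":0},{"dx":0,"dy":0,"dz":0.03,"ax":0,"ay":0,"az":0,"gripper":0},{"dx":0,"dy":0,"dz":0.03,"ax":0,"ay":0,"az":0,"gripper":0},{"dx":0,"dy":0,"dz":0.02,"ax":0,"ay":0,"az":0,"gripper":0},{"dx":0,"dy":0,"dz":0.015,"ax":0,"ay":0,"az":0,"gripper":0},{"dx":0,"dy":0,"dz":0.01,"ax":0,"ay":0,"az":0,"gripper":0},{"dx":0,"dy":0,"dz":0.01,"ax":0,"ay":0,"az":0,"gripper":0},{"dx":0,"dy":0,"dz":0.005,"ax":0,"ay":0,"az":0,"gripper":0}]'
python3 -m pendant '[{"dx":0,"dy":0,"dz":0.003,"ax":0,"ay":0,"az":0,"gripper":0},{"dx":0,"dy":0,"dz":0,"ax":0,"ay":0,"az":0,"gripper":0},{"dx":0,"dy":0,"dz":0,"ax":0,"ay":0,"az":0,"gripper":0},{"dx":0,"dy":0,"dz":0,"ax":0,"ay":0,"az":0,"gripper":0}]'
```

```text
time: 7.88
ee_pos: [0.4621, -0.371, 0.0272]
eef_rot: [[-0.562, 0.827, 0.0], [0.827, 0.562, -0.0], [-0.0, 0.0, -1.0]]
force: [0.3, 0.6, -0.6]
width: 0.0456
finger_force: 0.0
time: 8.22
ee_pos: [0.4625, -0.3714, 0.0256]
eef_rot: [[-0.563, 0.827, 0.001], [0.827, 0.563, -0.001], [-0.002, 0.0, -1.0]]
force: [0.5, 0.5, -0.1]
width: 0.0461
finger_force: 0.0
```

```bash
python3 -m pendant '[{"dx":0,"dy":0,"dz":0.003,"ax":0,"ay":0,"az":0,"gripper":0},{"dx":0,"dy":0,"dz":0,"ax":0,"ay":0,"az":0,"gripper":0.3},{"dx":0,"dy":0,"dz":0,"ax":0,"ay":0,"az":0,"gripper":0.6},{"dx":0,"dy":0,"dz":0,"ax":0,"ay":0,"az":0,"gripper":1},{"dx":0,"dy":0,"dz":0,"ax":0,"ay":0,"az":0,"gripper":1},{"dx":0,"dy":0,"dz":0,"ax":0,"ay":0,"az":0,"gripper":1},{"dx":0,"dy":0,"dz":0,"ax":0,"ay":0,"az":0,"gripper":1}]' 30
python3 -m pendant '[{"dx":0,"dy":0,"dz":-0.01,"ax":0,"ay":0,"az":0,"gripper":1},{"dx":0,"dy":0,"dz":-0.03,"ax":0,"ay":0,"az":0,"gripper":1},{"dx":0,"dy":0,"dz":-0.04,"ax":0,"ay":0,"az":0,"gripper":1},{"dx":0,"dy":0,"dz":-0.04,"ax":0,"ay":0,"az":0,"gripper":1},{"dx":0,"dy":0,"dz":-0.03,"ax":0,"ay":0,"az":0,"gripper":1},{"dx":0,"dy":0,"dz":0,"ax":0,"ay":0,"az":0,"gripper":1},{"dx":0,"dy":0,"dz":0,"ax":0,"ay":0,"az":0,"gripper":1}]'
python3 - <<'E'
from h import *
s=env.state();im=env.snapshot("wrist")[...,::-1];cv2.imwrite("pics/w5.png",im);np.savez("w5.npz",**s)
print(s["ee_pos"],s["eef_rot"],s["time"])
cv2.imwrite("pics/c5.png",cv2.resize(im[190:384,150:360],None,fx=3,fy=3,interpolation=cv2.INTER_CUBIC))
E
```

```text
time: 8.8
ee_pos: [0.462, -0.3709, 0.0217]
eef_rot: [[-0.563, 0.826, 0.0], [0.826, 0.563, -0.0], [-0.0, -0.0, -1.0]]
force: [-0.1, -1.0, 0.7]
width: 0.0133
finger_force: 30.0
time: 9.38
ee_pos: [0.463, -0.372, 0.1746]
eef_rot: [[-0.563, 0.826, 0.003], [0.826, 0.563, -0.004], [-0.005, 0.0, -1.0]]
force: [-0.9, -0.2, -1.5]
width: 0.0137
finger_force: 30.0
[ 0.46300475 -0.37199676  0.17464238] [[-5.63023607e-01  8.26433601e-01  3.45263035e-03]
 [ 8.26423158e-01  5.63033973e-01 -4.18436670e-03]
 [-5.40204943e-03  4.97436441e-04 -9.99985285e-01]] 9.3833
```

View pics/c5.png

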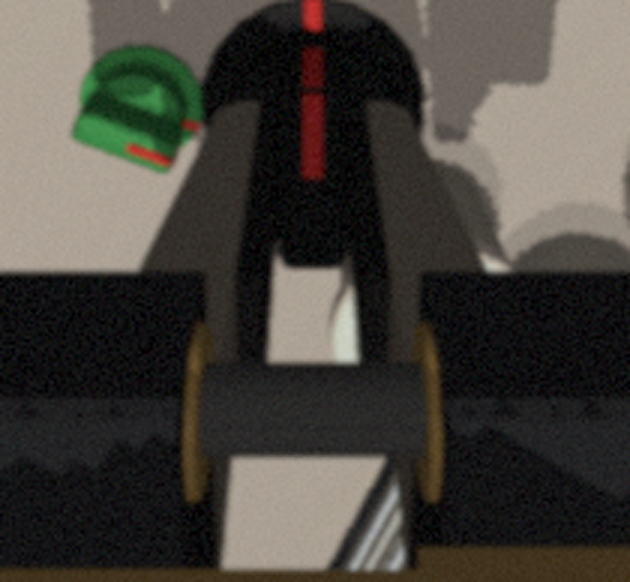

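The knob is held squarely, with its bar along the tool's x axis and its top centre at about px (254,250). Now I'll carry it to a viewing pose near the stem, turned to the stem's yaw.

```bash
python3 -m pendant '[{"dx":0.0261,"dy":0.0235,"dz":-0.003,"ax":0,"ay":0,"az":0,"gripper":1},{"dx":0.0261,"dy":0.0235,"dz":-0.003,"ax":0,"ay":0,"az":0,"gripper":1},{"dx":0.0261,"dy":0.0235,"dz":-0.003,"ax":0,"ay":0,"az":0,"gripper":1},{"dx":0.0261,"dy":0.0235,"dz":-0.003,"ax":0,"ay":0,"az":0,"gripper":1},{"dx":0.0261,"dy":0.0235,"dz":-0.003,"ax":0,"ay":0,"az":0,"gripper":1},{"dx":0.0261,"dy":0.0235,"dz":-0.003,"ax":0,"ay":0,"az":0,"gripper":1},{"dx":0.0261,"dy":0.0235,"dz":0,"ax":0,"ay":0,"az":0,"gripper":1}]'
python3 -m pendant '[{"dx":0,"dy":0,"dz":0,"ax":0,"ay":0,"az":0.12,"gripper":1},{"dx":0,"dy":0,"dz":0,"ax":0,"ay":0,"az":0.12,"gripper":1},{"dx":0,"dy":0,"dz":0,"ax":0,"ay":0,"az":0.12,"gripper":1},{"dx":0,"dy":0,"dz":0,"ax":0,"ay":0,"az":0.12,"gripper":1},{"dx":0,"dy":0,"dz":0,"ax":0,"ay":0,"az":0.12,"gripper":1},{"dx":0,"dy":0,"dz":0,"ax":0,"ay":0,"az":0.12,"gripper":1}]'
python3 -m pendant '[{"dx":0,"dy":0,"dz":0,"ax":0,"ay":0,"az":0.12,"gripper":1},{"dx":0,"dy":0,"dz":0,"ax":0,"ay":0,"az":0.12,"gripper":1},{"dx":0,"dy":0,"dz":0,"ax":0,"ay":0,"az":0.12,"gripper":1},{"dx":0,"dy":0,"dz":0,"ax":0,"ay":0,"az":0.12,"gripper":1},{"dx":0,"dy":0,"dz":0,"ax":0,"ay":0,"az":0.12,"gripper":1},{"dx":0,"dy":0,"dz":0,"ax":0,"ay":0,"az":0.12,"gripper":1},{"dx":0,"dy":0,"dz":0,"ax":0,"ay":0,"az":0,"gripper":1},{"dx":0,"dy":0,"dz":0,"ax":0,"ay":0,"az":0,"gripper":1}]'
python3 - <<'E'
from h import *
s=env.state();im=env.snapshot("wrist")[...,::-1];cv2.imwrite("pics/w6.png",im);np.savez("w6.npz",**s)
print(s["ee_pos"],s["eef_rot"],w2p("wrist",[.549,-.0815,.123],s))
cv2.imwrite("pics/c6.png",cv2.resize(im[40:290,130:380],(600,600),interpolation=cv2.INTER_CUBIC))
E
```

```text
time: 10.02
ee_pos: [0.4939, -0.125, 0.1878]
eef_rot: [[-0.563, 0.827, -0.003], [0.827, 0.563, 0.002], [0.003, -0.002, -1.0]]
force: [1.4, -0.4, -0.6]
width: 0.0137
finger_force: 30.0
time: 10.52
ee_pos: [0.4935, -0.1263, 0.187]
eef_rot: [[0.127, 0.992, -0.005], [0.992, -0.127, 0.002], [0.002, -0.005, -1.0]]
force: [0.0, 0.3, 0.2]
width: 0.0137
finger_force: 30.0
time: 11.18
ee_pos: [0.494, -0.1266, 0.1877]
eef_rot: [[0.744, 0.668, -0.003], [0.668, -0.744, 0.002], [-0.001, -0.003, -1.0]]
force: [-0.9, 0.2, -0.7]
width: 0.0142
finger_force: 30.0
[ 0.4939589  -0.12662863  0.18774639] [[ 0.7437488   0.6684513  -0.00325306]
 [ 0.66845802 -0.74374787  0.00172784]
 [-0.00126448 -0.00345962 -0.99999322]] (np.float64(258.5537305954343), np.float64(114.67548209809017))
```

View pics/c6.png

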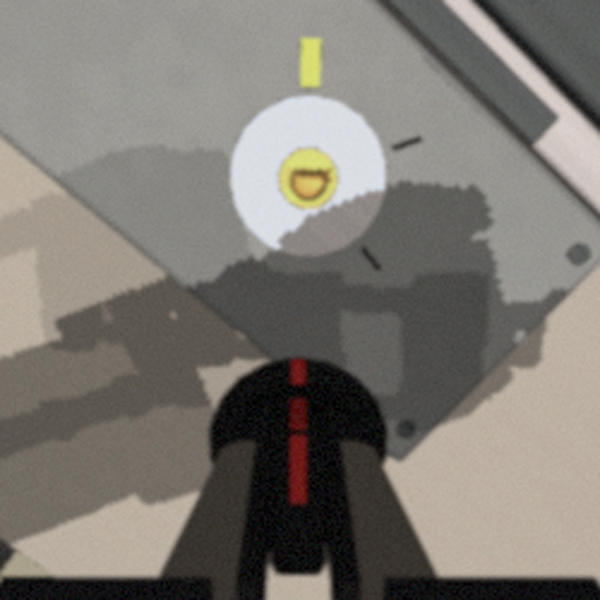

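The stem top's axis is at px (258.8,115.2), against a predicted (258.6,114.7), so they agree. The knob's top centre is at px (254.2,250.4). Computing the shift.

Run:
```python
from h import *
s=dict(np.load("w6.npz"));R=s["eef_rot"]
P=lambda x,y,z:p2w("wrist",130+x/2.4,40+y/2.4,z,s)
st=P(309,180.5,.123);ye=P(311,62,.1);disc=P(308,176,.102)
a=lambda v:np.arctan2(v[1],v[0])
print(st,disc,ye,np.linalg.norm((ye-st)[:2]),"yaw mark",a(ye-st),a(ye-disc),"tool yaw",a(R[:,0]))
H=env.get_calibration("wrist")["hand_eye"];c=env.get_calibration("wrist")
def tool(x,y,z):
    d=H[:3,:3]@[(130+x/2.4-c["cx"])/c["fx"],(40+y/2.4-c["cy"])/c["fy"],1];o=H[:3,3];return o+d*(z-o[2])/d[2]
k=tool(298,505,-.0183);e=tool(298,572,-.0183);t=tool(298,435,-.0183);fl=tool(298,435,.0217-.006);print(k,e,t,fl)
s2=env.state();R2=s2["eef_rot"]
print("now",s2["ee_pos"],a(R2[:,0]))
for S in(st,disc,np.array([.549,-.0815,.123])):print("shift tool",R2.T@(S-s2["ee_pos"]))
```

```text
[ 0.54880701 -0.08187775  0.123     ] [ 0.54901893 -0.08156001  0.102     ] [ 0.57701767 -0.05756256  0.1       ] 0.037243377897483256 yaw mark 0.711370727408478 0.7085959877653497 tool yaw 0.7321343119613472
[ 5.52821758e-04  3.51909182e-05 -1.83000000e-02] [-1.77060156e-02  3.75883980e-05 -1.83000000e-02] [ 1.84723839e-02  3.28379870e-05 -1.83000000e-02] [3.95520402e-03 6.37620862e-05 1.57000000e-02]
now [ 0.49419642 -0.12677436  0.18811982] 0.7320470488486408
shift tool [0.07069411 0.00328437 0.06503974]
shift tool [0.07108532 0.00324698 0.08603954]
shift tool [0.07109014 0.0031324  0.06503976]
```

```bash
python3 -m pendant '[{"dx":0.0235,"dy":0.0011,"dz":0,"ax":0,"ay":0,"az":0.015,"gripper":1},{"dx":0.0235,"dy":0.0011,"dz":0,"ax":0,"ay":0,"az":0,"gripper":1},{"dx":0.0235,"dy":0.001,"dz":0,"ax":0,"ay":0,"az":0,"gripper":1},{"dx":0,"dy":0,"dz":0.02,"ax":0,"ay":0,"az":0,"gripper":1},{"dx":0,"dy":0,"dz":0.015,"ax":0,"ay":0,"az":0,"gripper":1},{"dx":0,"dy":0,"dz":0.005,"ax":0,"ay":0,"az":0,"gripper":1},{"dx":0,"dy":0,"dz":0,"ax":0,"ay":0,"az":0,"gripper":1},{"dx":0,"dy":0,"dz":0,"ax":0,"ay":0,"az":0,"gripper":1}]'
python3 -c "
from cell import env;import numpy as np
s=env.state();R=s['eef_rot'];print(s['ee_pos'],s['force'],R.T@(np.array([.549,-.0816,.123])-s['ee_pos']),np.arctan2(R[1,0],R[0,0]))"
```

```text
time: 11.9
ee_pos: [0.55, -0.0833, 0.1496]
eef_rot: [[0.755, 0.655, -0.001], [0.655, -0.755, 0.0], [-0.0, -0.001, -1.0]]
force: [-0.4, -1.6, -0.7]
width: 0.0139
finger_force: 30.0
[ 0.55002574 -0.08328145  0.14958291] [-0.43606362 -1.55958598 -0.7453444 ] [ 0.00033462 -0.00192839  0.02658382] 0.7145929123324565
```

```bash
python3 -m pendant '[{"dx":0,"dy":-0.0015,"dz":0,"ax":0,"ay":0,"az":0,"gripper":1},{"dx":0,"dy":0,"dz":0,"ax":0,"ay":0,"az":0,"gripper":1},{"dx":0,"dy":0,"dz":0,"ax":0,"ay":0,"az":0,"gripper":1},{"dx":0,"dy":0,"dz":0,"ax":0,"ay":0,"az":0,"gripper":1}]'
python3 - <<'E'
from h import *
s=env.state();R=s['eef_rot'];print(s['ee_pos'],R.T@(np.array([.549,-.0816,.123])-s['ee_pos']),np.arctan2(R[1,0],R[0,0]))
im=env.snapshot("wrist")[...,::-1];cv2.imwrite("pics/w7.png",im)
E
python3 -m pendant '[{"dx":0,"dy":0,"dz":0.002,"ax":0,"ay":0,"az":0,"gripper":1},{"dx":0,"dy":0,"dz":0.002,"ax":0,"ay":0,"az":0,"gripper":1},{"dx":0,"dy":0,"dz":0.002,"ax":0,"ay":0,"az":0,"gripper":1},{"dx":0,"dy":0,"dz":0.002,"ax":0,"ay":0,"az":0,"gripper":1},{"dx":0,"dy":0,"dz":0,"ax":0,"ay":0,"az":0,"gripper":1},{"dx":0,"dy":0,"dz":0,"ax":0,"ay":0,"az":0,"gripper":1}]'
```

```text
time: 12.23
ee_pos: [0.5496, -0.0823, 0.1503]
eef_rot: [[0.756, 0.655, 0.001], [0.655, -0.756, -0.0], [0.001, 0.001, -1.0]]
force: [0.2, -0.3, -1.5]
width: 0.0137
finger_force: 30.0
[ 0.54957012 -0.08228444  0.15031581] [ 1.82448511e-06 -9.21322203e-04  2.73147964e-02] 0.7138208750654794
time: 12.78
ee_pos: [0.5491, -0.082, 0.1413]
eef_rot: [[0.756, 0.655, -0.001], [0.655, -0.756, 0.0], [-0.0, -0.001, -1.0]]
force: [0.7, -0.0, -0.2]
width: 0.0134
finger_force: 30.0
```

The TCP is already 3 mm below the touch height with no contact force, so the knob is entering. Continuing down.

```bash
python3 -m pendant '[{"dx":0,"dy":0,"dz":0.002,"ax":0,"ay":0,"az":0,"gripper":1},{"dx":0,"dy":0,"dz":0.002,"ax":0,"ay":0,"az":0,"gripper":1},{"dx":0,"dy":0,"dz":0.002,"ax":0,"ay":0,"az":0,"gripper":1},{"dx":0,"dy":0,"dz":0,"ax":0,"ay":0,"az":0,"gripper":1},{"dx":0,"dy":0,"dz":0,"ax":0,"ay":0,"az":0,"gripper":1}]'
python3 -m pendant '[{"dx":0,"dy":0,"dz":0.002,"ax":0,"ay":0,"az":0,"gripper":1},{"dx":0,"dy":0,"dz":0.002,"ax":0,"ay":0,"az":0,"gripper":1},{"dx":0,"dy":0,"dz":0,"ax":0,"ay":0,"az":0,"gripper":1},{"dx":0,"dy":0,"dz":0,"ax":0,"ay":0,"az":0,"gripper":1}]'
```

```text
time: 13.2
ee_pos: [0.5492, -0.082, 0.1354]
eef_rot: [[0.756, 0.655, -0.0], [0.655, -0.756, 0.0], [-0.0, -0.0, -1.0]]
force: [0.3, -0.2, -0.7]
width: 0.014
finger_force: 30.0
time: 13.53
ee_pos: [0.5492, -0.0821, 0.1316]
eef_rot: [[0.756, 0.655, -0.0], [0.655, -0.756, 0.0], [-0.0, -0.0, -1.0]]
force: [-1.0, 0.9, 0.3]
width: 0.0135
finger_force: 30.0
```

```bash
python3 -m pendant '[{"dx":0,"dy":0,"dz":0.002,"ax":0,"ay":0,"az":0,"gripper":1},{"dx":0,"dy":0,"dz":0,"ax":0,"ay":0,"az":0,"gripper":1},{"dx":0,"dy":0,"dz":0,"ax":0,"ay":0,"az":0,"gripper":1},{"dx":0,"dy":0,"dz":0,"ax":0,"ay":0,"az":0,"gripper":1}]'
python3 -m pendant '[{"dx":0,"dy":0,"dz":0.002,"ax":0,"ay":0,"az":0,"gripper":1},{"dx":0,"dy":0,"dz":0,"ax":0,"ay":0,"az":0,"gripper":1},{"dx":0,"dy":0,"dz":0,"ax":0,"ay":0,"az":0,"gripper":1},{"dx":0,"dy":0,"dz":0,"ax":0,"ay":0,"az":0,"gripper":1}]'
python3 -m pendant '[{"dx":0,"dy":0,"dz":0.002,"ax":0,"ay":0,"az":0,"gripper":1},{"dx":0,"dy":0,"dz":0,"ax":0,"ay":0,"az":0,"gripper":1},{"dx":0,"dy":0,"dz":0,"ax":0,"ay":0,"az":0,"gripper":1},{"dx":0,"dy":0,"dz":0,"ax":0,"ay":0,"az":0,"gripper":1}]'
```

```text
time: 13.87
ee_pos: [0.5493, -0.0821, 0.13]
eef_rot: [[0.756, 0.655, 0.0], [0.655, -0.756, -0.0], [0.0, 0.0, -1.0]]
force: [-3.1, 1.4, 4.6]
width: 0.0138
finger_force: 30.0
time: 14.2
ee_pos: [0.5493, -0.0821, 0.1281]
eef_rot: [[0.756, 0.655, 0.0], [0.655, -0.756, -0.0], [0.0, 0.0, -1.0]]
force: [-3.5, 1.6, 5.3]
width: 0.0136
finger_force: 30.0
time: 14.53
ee_pos: [0.5493, -0.0821, 0.1263]
eef_rot: [[0.756, 0.655, 0.0], [0.655, -0.756, -0.0], [0.0, 0.0, -1.0]]
force: [-4.3, 1.2, 7.5]
width: 0.0136
finger_force: 30.0
```

The spring is taking up at 4.6, 5.3, then 7.5 N, which means the knob is home and the stem is going down. Pressing to the stop.

```bash
python3 -m pendant '[{"dx":0,"dy":0,"dz":0.002,"ax":0,"ay":0,"az":0,"gripper":1},{"dx":0,"dy":0,"dz":0,"ax":0,"ay":0,"az":0,"gripper":1},{"dx":0,"dy":0,"dz":0,"ax":0,"ay":0,"az":0,"gripper":1},{"dx":0,"dy":0,"dz":0,"ax":0,"ay":0,"az":0,"gripper":1}]'
python3 -m pendant '[{"dx":0,"dy":0,"dz":0.001,"ax":0,"ay":0,"az":0,"gripper":1},{"dx":0,"dy":0,"dz":0,"ax":0,"ay":0,"az":0,"gripper":1},{"dx":0,"dy":0,"dz":0,"ax":0,"ay":0,"az":0,"gripper":1},{"dx":0,"dy":0,"dz":0,"ax":0,"ay":0,"az":0,"gripper":1}]'
python3 - <<'E'
from h import *
im=env.snapshot("wrist")[...,::-1];t=env.snapshot("top")[...,::-1]
a=cv2.resize(im[100:384,100:420],(400,355));b=cv2.resize(t[180:270,140:380],(800,300),interpolation=cv2.INTER_CUBIC)[:,:]
sc=env.snapshot("scene")[...,::-1][150:250,170:290];sc=cv2.resize(sc,(400,300))
cv2.imwrite("pics/c8.png",np.vstack([np.hstack([a[:300],sc]),b]))
E
```

```text
time: 14.87
ee_pos: [0.5495, -0.0821, 0.1254]
eef_rot: [[0.756, 0.655, 0.0], [0.655, -0.756, -0.0], [0.0, 0.0, -1.0]]
force: [-6.5, 2.7, 13.6]
width: 0.0139
finger_force: 30.0
time: 15.2
ee_pos: [0.5496, -0.0821, 0.1253]
eef_rot: [[0.756, 0.655, 0.0], [0.655, -0.756, -0.0], [0.0, 0.001, -1.0]]
force: [-8.3, 2.3, 18.5]
width: 0.0142
finger_force: 30.0
```

View pics/c8.png

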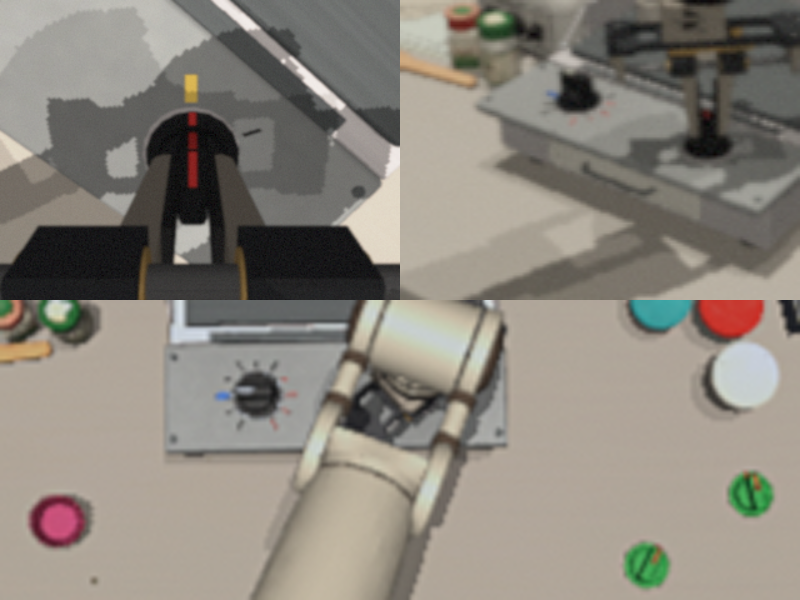

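At the stop: 18.5 N, with 19 mm of total travel (13 mm bore plus 6 mm stroke). The red pointer is on the yellow mark and the dial is on blue.

```bash
python3 -c "
from cell import env;print(env.finish_job())"
```

```text
the job is handed in; nothing more can be done
None
```

I've handed the job in, but no verdict came back: the dial is on the blue standby mark, and the black gas knob is fully home on the stem and held pressed to its stop with about 18 N, with no bystander moved that I could see.

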